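# Clamp the gauge block and hold the inspection mirror at its mark

### The job

Get the aluminium gauge block that lies in the blue vise ready for the overhead inspection camera: turn the red-knobbed crank of the vise clockwise until the jaw grips the block firmly, and leave it clamped. Then lift the hinged mirror flap by its yellow rod until it stands at the angle of the red mark on the white quadrant, and finish while holding it there; nothing else holds the flap up and it drops if let go. Leave the red mark and the other things on the bench as they are.

Things in the scene. Friction and masses are not known exactly. Their poses are not given: they have to be found in the camera images.
- fixture: the inspection fixture, fixed to the bench: grey base plate 150 x 385 x 12 mm. Origin at bench height. Its axes: x from the robot's side to the back, y to the left, z up; it may be turned on the bench by up to 0.25 rad either way. The blue vise is in the middle, with the crank on the right (-y) and the mirror flap on the left (+y). All offsets below are in this frame
- fixed_jaw: dark steel fixed jaw at the back (+x) of the vise, 66 mm wide, reaching up to 75 mm above the bench; its face is at x = +35 mm, centred on y = -62 mm. The origin coincides with the fixture's
- jaw: dark steel plate of the moving jaw at the front (-x) of the vise, 66 mm wide, up to 76 mm above the bench. The crank drives it towards +x through a carriage with springs (8 N per mm, up to 4.5 mm). Its origin lies at the fixture's origin when the crank is at 0 and moves with the jaw; its face is 29 mm in front (-x) of its origin, so the jaws stand 64 mm apart at crank 0
- gauge_block: loose aluminium block, 40 x 80 x 30 mm (x, y, z), 0.34 kg, with two holes, lying between the jaws on the vise bed (45 mm above the bench), its 40 mm width across the jaws, slightly askew and not touching them. The closing jaw pushes it straight and against the fixed jaw. Origin at the centre of its underside
- crank (a joint): crank angle, rad; grows as it turns clockwise seen from above; each rad moves the jaw 5 mm towards the fixed jaw. Starts between 0 and 0.8; at 0 its arm points to the fixture's -x. The jaws meet the block at about 4.8; the clamping force then builds up at about 4 N per 0.1 rad, so a further 0.3 to 0.6 rad clamps it firmly. It stays where it is left and keeps the clamping force. Its stop is at 6.6
- crank_axis (a point): point on the crank's upright axis, at the gripping height of the knob (105 mm above the bench), at x = -30, y = -165 mm
- knob_grip (a point): middle of the crank's upright round red knob, 20 mm in diameter, standing from 73 to 123 mm above the bench, 45 mm from the crank's axis. It spins freely on its pin, so a gripper can lead it round without turning. Turning takes 3 to 4 N at the knob, 5 to 8 N when clamping. The crank arm below it spans 64 to 72 mm above the bench
- flap: mirror flap: black panel 104 (x) x 116 (y) x 5 mm with a bright face, on a free hinge along the fixture's x. Origin on the hinge axis; its y axis points from the hinge to the free edge. At the start it lies flat (y level, pointing to the fixture's +y) on two rest posts; it swings up, turning about +x, to at most 1.35 rad, and always falls back if let go. 0.25 to 0.45 kg: about 2 N to lift at the rod
- flap_hinge (a point): point on the flap's hinge axis, at x = 0, y = +5 mm, 55 mm above the bench
- flap_rod (a point): grip point of the flap's round yellow rod, 14 mm in diameter and 68 mm long, parallel to the hinge and 118 mm from it, sticking out of the flap's free corner towards the robot (-x). This point is 96 mm in front of the flap's origin, midway along the rod; it swings with the flap. Under it the bench is free; the rod is 55 mm above the bench at the start. It may turn between the fingers as the flap swings
- mark: red mark, a tab 26 x 12 x 7 mm clipped on the outer edge of the white graduated quadrant that stands behind the flap. Origin on the flap's hinge axis; its y axis points from the hinge through the tab, so the flap is at the mark when the two y axes are parallel. Set to between 0.6 and 1.1 rad above level. It moves if pushed hard; leave it alone
- mark_tab (a point): centre of the visible part of the red tab, 150 mm from the hinge axis and 69 mm behind (+x of) the mark's origin
- grease_pot: bystander: white and blue screw-lid pot, 61 mm wide and high, loose. Origin under its centre
- tape_roll: bystander: flat white tape roll with blue core, 52 mm wide, 16 mm high, loose. Origin under its centre
- red_plug: bystander: red plastic plug, 33 mm wide, 18 mm high, loose. Origin under its centre
- blue_pen: bystander: blue marker pen, 135 mm long, lying, loose. Origin under its centre
- silver_nipple: bystander: silver threaded nipple, 24 mm wide, 34 mm high, standing, loose. Origin under its centre
- cartridge: bystander: white filter cartridge, 63 mm wide, 127 mm high, standing, loose. Origin under its centre
Mind the look-alikes: they are no part of the job. There is more than one size of the gauge_block; the one meant has the size given above.

How it is judged:
On the way, in this order (a step that is already met when the one before it is completed fails the run):
1. the block is clamped squarely between the jaws while the flap is still down (contact force between each of jaw, fixed_jaw and gauge_block above 4 N and angle between gauge_block's own z axis and vertical below 0.08 rad and angle between the x axis of gauge_block and the x axis of fixture, either way round below 0.06 rad and height (world z) of flap_rod below 0.075 m), for 0.2 s.
2. the robot holds the flap at the red mark (angle between the y axis of flap and the y axis of mark, either way round below 0.08 rad and angular speed of flap below 0.1 rad/s and contact force between any of the fingers, the arm and flap above 0.5 N), for 0.2 s.
At the end, for the whole second after the job is handed in: The block is still clamped: both jaws press on it with more than 4 N and it lies flat (0.08 rad) and square (0.06 rad) in the vise. The robot holds the flap (contact above 0.5 N), still, within 0.08 rad (4.5 degrees) of the red mark (all of step 2 and contact force between each of jaw, fixed_jaw and gauge_block above 4 N and angle between gauge_block's own z axis and vertical below 0.08 rad and angle between the x axis of gauge_block and the x axis of fixture, either way round below 0.06 rad); the arm keeps its last pose, push and grip.
It fails at once if the red mark is moved (over 8 mm) (distance of mark_tab from where it was at the start of the episode above 0.008 m).
It fails at once if a loose bystander is moved (over 20 mm) (distance of any of grease_pot, tape_roll, red_plug, blue_pen, silver_nipple, cartridge from where it was at the start of the episode above 0.02 m).
It also fails if it takes over 48 s, if anything falls off the work surface, if the arm or the gripper's body presses on something with over 40 N, if the wrist force passes 120 N, or if a joint passes its speed limit or range.

### The arm

A 6-joint arm with a two-finger parallel gripper is mounted at the origin on a cart in front of the work surface, level with it; the furniture and walls round the work are solid. World frame = base frame: x ahead of the robot, y to its left, z up, the work surface at z = 0. Lengths are in m, angles in rad, forces in N, time in s.
With the tool pointing down it reaches from about 0.375 to 0.925 m from the base axis. Payload 5.7 kg.
Tool frame: the origin (TCP) lies on the centre line of the jaws, within the pads' length; the fingertips stand 14 mm ahead of it and the grasp point (between the pads) lies 5 mm behind it; z points along the fingers, y is the line along which they close (so a half turn about z gives the same grasp; the last joint's range is limited). The gripper opens to 85 mm and grips with 20 to 120 N. Pads are 22 mm wide; open, the fingers measure 114 mm over their backs; the gripper's body (76 mm by 85 mm) begins 54 mm behind the grasp point. The pads swing forward as they close: fully open they stand 13 mm farther back than shut.
Start: joints at [1.131, 0.359, 1.51, -0, 1.272, -0.115], TCP at [0.191, 0.569, 0.245] pointing down, gripper open.
Joint ranges: [-2.97, 2.97], [-1.01, 2.36], [0.21, 2.38], [-0.96, 4.11], [0.2, 2.71], [-2.98, 2.98]. Speed limits (rad/s): [2.39, 2.39, 3.14, 3.14, 3.14, 3.14].

### API

Orientations are given as a rotation vector (axis times angle).
In Python, from bench import bot gives the robot as it stands.
- The arm moves only by the tool arm_command, never from a script. Its argument "commands" is a list that holds one entry, the list of rows, each a list of 7 numbers: the shift along the tool's x, y, z in m, then the turn, a rotation vector about the tool's x, y, z in rad, then the finger opening in m, from 0 to 0.0854. In form: [[[dx, dy, dz, ax, ay, az, grip], ...]]. A call has exactly 8 rows; each row shifts and turns the commanded pose from where the row before left it, along the tool's axes as they then stand; what a row does not reach is not made up. A row lasts 1/8 s, in which the tool goes at most 62.5 mm and 10.7 degrees, less where a joint would pass 70% of its speed; a pose out of reach is approached as far as the arm can. A call with a gripper value outside its range is refused whole. The fingers move at their own pace and stop on an object; the grip force is fixed at half the most. Time passes only in rows, so rows that do not move let the fingers close, or fill a call up. It gives the time, the measured TCP pose, the force, the opening and the grip force at its end, in the units of the state.
- bot.get_state(): the state, without advancing time (a new reading comes with each control period).
- bot.read_camera(name): name is "scene" or "side" or "wrist"; returns a dict with "frame" (480x640x3 uint8, red, green, blue), "fx", "fy", "cx", "cy" (pixels), "camera_from_world" (4x4, takes a point from world to camera coordinates). Camera axes: x right, y down, z forward; pixel columns grow to the right and rows downward; lengths in m; the calibration is good to about 2 mm. A picture is of the moment at which its call begins. There is no depth.
- bot.job_done(): hands the job in; it is judged then, once.
The state is a dict: "time_s": time; "joint_positions": joint angles; "dq": joint speeds; "effort": joint torques, N m; "tool_pos": TCP position; "eef_rot": TCP orientation; "contact_force": force on the tool from outside, world axes, zero at the start; "moment": the same for the moment, N m; "width": finger opening in m; "gripper_force": force on a finger pad.
Only numpy, scipy, OpenCV 4.12 (cv2) and the standard library are available. Lean on these libraries where they do the work, as an engineer would, in place of code of your own. Each camera call takes 0.05 s, during which the arm holds its last target. There are 200 camera calls.

## Working session

There is one attempt and no reset: what is moved stays moved. The work goes in short steps, Python scripts to look and compute and a tool call to move; the robot and the scene stay as the last step left them, time stands still between calls to the robot, and variables do not carry over. Pictures are saved under pics/ and viewed, at most 10 in all, crops included, and the job is handed in when it is done.

Besides the shell and the picture viewer there is one more tool, called after "Request:" in YAML: its name, and indented under it one key for each argument. arm_command: Moves the arm, as the interface text tells. Its arguments: {"type":"object","properties":{"commands":{"type":"array"}},"required":["commands"]}

```bash
mkdir -p pics; ls; python3 - <<'E'
from bench import bot
import cv2,pickle
s=bot.get_state();print(s)
d={n:bot.read_camera(n) for n in("scene","side","wrist")}
pickle.dump(d,open("c0.pkl","wb"))
for n in d:
    cv2.imwrite(f"pics/{n}0.png",d[n]["frame"][:,:,::-1]);print(n,d[n]["fx"],d[n]["cx"],d[n]["cy"],d[n]["camera_from_world"].round(3).tolist())
E
```

```text
pics
{'time_s': 0.0, 'joint_positions': array([ 1.13089042e+00,  3.59511750e-01,  1.51143641e+00,  1.16433217e-05,
        1.27251577e+00, -1.15075057e-01]), 'dq': array([-2.02051680e-03,  2.87148631e-04,  5.26288888e-05,  1.09142115e-03,
       -6.79831589e-04,  1.23832804e-04]), 'effort': array([ 2.43369410e-03, -5.27619410e+01, -2.78613049e+01, -7.40758060e-05,
        1.33106011e-02, -8.37093381e-06]), 'tool_pos': array([0.19119504, 0.56802447, 0.24444804]), 'eef_rot': array([-5.07923289e-01, -3.09972942e+00,  2.82170646e-03]), 'contact_force': array([ 0.0731356 ,  0.40173383, -0.53868996]), 'moment': array([-0.02181003,  0.00846311,  0.05289457]), 'gripper_force': 0.0, 'width': 0.0856387318185667}
scene 435.1400650280266 315.4300973084498 235.5882938258953 [[-0.499, -0.867, -0.019, 0.404], [-0.625, 0.374, -0.685, 0.353], [0.601, -0.33, -0.728, 1.138], [0.0, 0.0, 0.0, 1.0]]
side 527.000533644043 322.3975234153691 232.92194049958252 [[-0.875, -0.484, 0.005, 0.567], [-0.248, 0.438, -0.864, 0.161], [0.416, -0.757, -0.503, 1.266], [0.0, 0.0, 0.0, 1.0]]
wrist 429.58274723609736 324.4906390602234 241.0726228918013 [[0.32, 0.948, -0.001, -0.599], [0.908, -0.306, 0.287, -0.038], [0.272, -0.093, -0.958, 0.379], [0.0, 0.0, 0.0, 1.0]]
```

View pics/scene0.png

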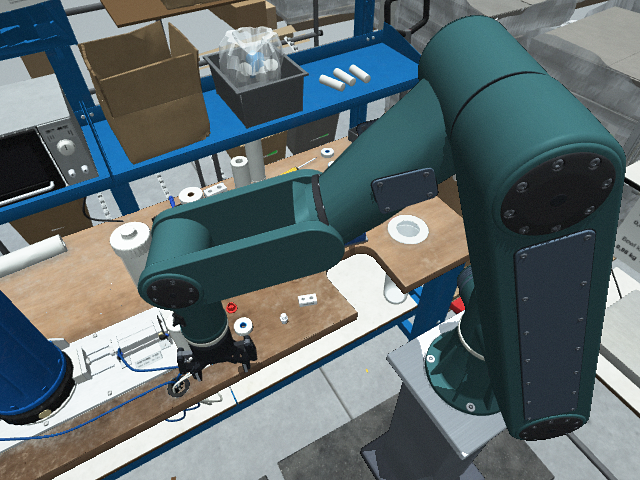

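View pics/side0.png

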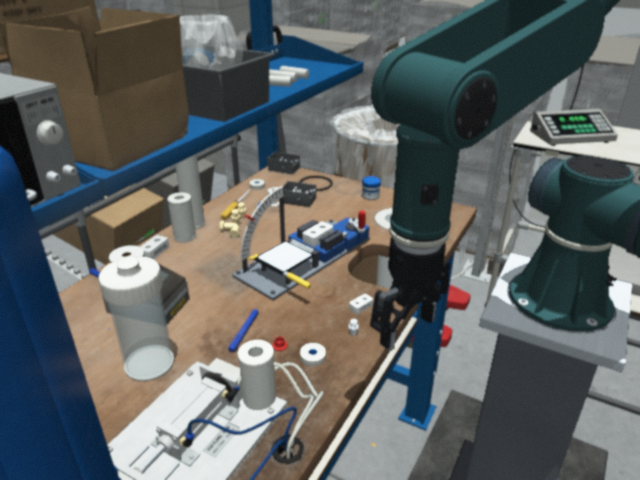

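The side view shows the fixture at about (300,255): yellow rod (298,280), blue vise (335,235), red knob (362,216), quadrant arc (255,225). The scene view is blocked by the arm. Here is a close crop of the fixture.

```bash
python3 - <<'E'
import cv2
im=cv2.imread("pics/side0.png")[170:310,215:400]
cv2.imwrite("pics/crop0.png",cv2.resize(im,None,fx=4.2,fy=4.2,interpolation=cv2.INTER_CUBIC))
E
```

```text
(no output)
```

View pics/crop0.png

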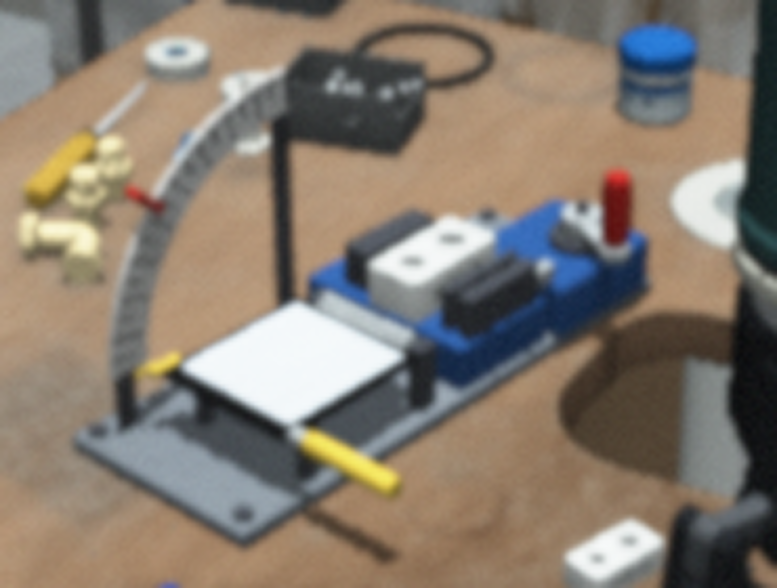

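The crop shows the gauge block in the vise at crop (430,265), with a similar block on the bench at (610,555). The red knob is at (617,205), with the red mark at (145,198) and a red plug elsewhere. The rod runs from (300,437) to (398,490), with a screwdriver handle at (60,165). The plate corners are at (80,435) and (243,542). I'll use the knob, rod, mark and block that are on the fixture.

```bash
cat > h.py <<'E'
import numpy as np
from scipy.optimize import least_squares
def proj(c,P):
    M=c["camera_from_world"];q=np.asarray(P)@M[:3,:3].T+M[:3,3]
    return np.c_[c["fx"]*q[:,0]/q[:,2]+c["cx"],c["fy"]*q[:,1]/q[:,2]+c["cy"]]
def model(p):
    x,y,yaw,cr,mk=p
    kx,ky=-.03-.045*np.cos(cr),-.165+.045*np.sin(cr)   # clockwise from -x goes to +y
    L=np.array([[.075,.1925,.012],[-.075,.1925,.012],[-.13,.123,.055],[-.062,.123,.055],[kx,ky,.123],[kx,ky,.098],
      [.069,.005+.15*np.cos(mk),.055+.15*np.sin(mk)]])
    c,s=np.cos(yaw),np.sin(yaw)
    return L@np.array([[c,-s,0],[s,c,0],[0,0,1]]).T+[x,y,0]
E
python3 - <<'E'
from h import *;import pickle,cv2
d=pickle.load(open("c0.pkl","rb"));c=d["side"]
px=np.array([[80,435],[243,542],[398,487],[300,437],[618,173],[617,207],[145,198]])/4.2+[215,170]
r=least_squares(lambda p:(proj(c,model(p))-px).ravel(),[.7,.2,0,.4,.8])
print(r.x.round(3));print(r.fun.reshape(-1,2).round(1).tolist());print(model(r.x).round(3))
np.save("pose.npy",r.x)
E
```

```text
[ 0.611  0.149 -0.267  0.628  0.683]
[[-2.0, 1.7], [-1.7, 1.9], [-1.2, -2.6], [2.3, -2.3], [0.1, -0.0], [-0.1, 0.2], [2.7, 1.3]]
[[0.734 0.315 0.012]
 [0.59  0.354 0.012]
 [0.518 0.302 0.055]
 [0.584 0.284 0.055]
 [0.51  0.033 0.123]
 [0.51  0.033 0.098]
 [0.71  0.248 0.15 ]]
```

Request:
arm_command:
  commands:
    - [[-0.04, -0.035, -0.005, 0, 0, 0, 0.085], [-0.04, -0.035, -0.005, 0, 0, 0, 0.085], [-0.04, -0.035, -0.005, 0, 0, 0, 0.085], [-0.04, -0.035, -0.005, 0, 0, 0, 0.085], [-0.04, -0.035, -0.005, 0, 0, 0, 0.085], [-0.04, -0.035, 0, 0, 0, 0, 0.085], [-0.04, -0.035, 0, 0, 0, 0, 0.085], [-0.04, -0.035, 0, 0, 0, 0, 0.085]]

```text
time_s: 1.15
tool_pos: [0.4059, 0.1995, 0.2703]
eef_rot: [0.508, 3.1, 0.0]
contact_force: [1.4, -0.8, 0.1]
width: 0.0848
gripper_force: 0.0
```

```bash
python3 - <<'E'
from bench import bot
import cv2,pickle,numpy as np
d={n:bot.read_camera(n) for n in("scene","side","wrist")}
pickle.dump(d,open("c1.pkl","wb"))
w=d["wrist"]["frame"];sc=d["scene"]["frame"]
cv2.imwrite("pics/w1.png",w[:,:,::-1]);cv2.imwrite("pics/s1.png",sc[:,:,::-1])
E
```

```text
(no output)
```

View pics/w1.png

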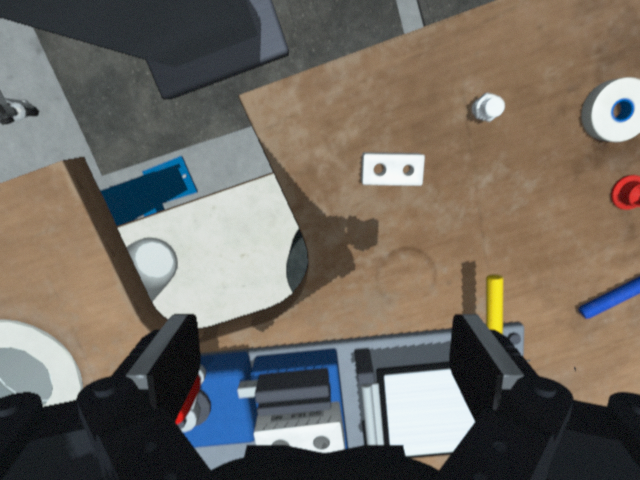

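The wrist view (up = towards the robot) shows the rod tip at (495,278), the plate's front-left corner at (521,325), the knob beside a finger at about (189,400), and the jaw and block in the middle. Next I refine the pose using both views.

```bash
python3 - <<'E'
from h import *;import pickle,cv2
d=pickle.load(open("c1.pkl","rb"))
def blobs(im,lo,hi,roi,mn=8):
    h=cv2.cvtColor(im,cv2.COLOR_RGB2HSV);m=cv2.inRange(h,lo,hi)
    if lo[0]==0:m|=cv2.inRange(h,(172,lo[1],lo[2]),(180,255,255))
    x0,y0,x1,y1=roi;m[:y0]=0;m[y1:]=0;m[:,:x0]=0;m[:,x1:]=0
    for c in cv2.findContours(m,0,2)[0]:
        if cv2.contourArea(c)>=mn:
            r=cv2.minAreaRect(c);print(cv2.contourArea(c),np.round(cv2.boxPoints(r),1).tolist())
for n,roi in(("wrist",(150,250,560,450)),("side",(215,170,400,310)),("scene",(100,120,640,420))):
    print(n)
    for k,lo,hi in(("red",(0,150,70),(6,255,255)),("yel",(22,150,100),(32,255,255))):
        print(k);blobs(d[n]["frame"],lo,hi,roi)
p=np.load("pose.npy")
for n in d: print(n,proj(d[n],model(p)).round(1).tolist())
E
```

```text
wrist
red
277.0 [[173.0, 422.3999938964844], [197.3000030517578, 376.6000061035156], [203.89999389648438, 380.1000061035156], [179.60000610351562, 425.8999938964844]]
yel
820.0 [[486.0, 275.0], [503.0, 275.0], [503.0, 333.0], [486.0, 333.0]]
side
red
66.5 [[359.0, 211.0], [364.0, 211.0], [364.0, 227.0], [359.0, 227.0]]
yel
91.5 [[286.6000061035156, 276.70001220703125], [289.1000061035156, 272.20001220703125], [310.20001220703125, 283.8999938964844], [307.70001220703125, 288.3999938964844]]
57.5 [[221.0, 214.0], [234.0, 201.0], [238.0, 205.0], [225.0, 218.0]]
scene
red
81.0 [[226.0, 302.0], [236.0, 302.0], [236.0, 312.0], [226.0, 312.0]]
55.0 [[349.0, 222.0], [354.0, 222.0], [354.0, 235.0], [349.0, 235.0]]
14.0 [[252.1999969482422, 202.60000610351562], [253.39999389648438, 200.1999969482422], [260.6000061035156, 203.8000030517578], [259.3999938964844, 206.1999969482422]]
481.0 [[395.70001220703125, 160.3000030517578], [414.1000061035156, 138.8000030517578], [439.3999938964844, 160.5], [421.0, 182.0]]
yel
57.5 [[266.1000061035156, 256.29998779296875], [270.1000061035156, 255.0], [275.5, 272.5], [271.5, 273.79998779296875]]
75.0 [[276.3999938964844, 176.10000610351562], [294.3999938964844, 166.10000610351562], [297.29998779296875, 171.3000030517578], [279.29998779296875, 181.3000030517578]]
scene [[245.8, 236.6], [252.7, 270.2], [276.7, 270.2], [272.5, 253.8], [354.0, 223.2], [353.6, 228.9], [262.5, 203.7]]
side [[232.0, 275.3], [271.2, 301.0], [308.5, 283.4], [288.7, 271.7], [362.2, 211.2], [361.8, 219.5], [252.2, 218.5]]
wrist [[523.3, 439.7], [534.0, 315.4], [481.0, 284.8], [477.8, 354.2], [164.6, 416.2], [175.5, 395.5], [510.2, 566.5]]
```

View pics/s1.png

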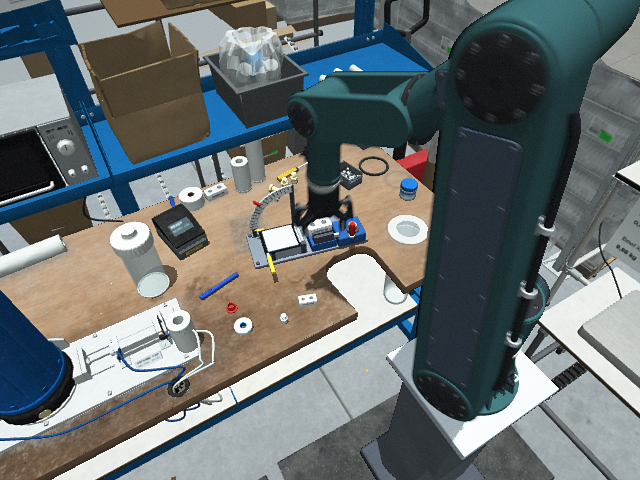

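The scene view now shows the rod from (268,256) to (273,273), the mark at (256,203) and the knob at (351.5,228).

```bash
cat > fit.py <<'E'
from h import *;import pickle
d=pickle.load(open("c1.pkl","rb"))
# (cam, model index, u, v)
O=[("side",0,234,273.6),("side",1,272.9,299),("side",2,309.5,286.2),("side",3,287.8,274.5),("side",5,361.7,219.2),("side",6,249.5,217.1),
("scene",2,273.6,273.3),("scene",3,268.1,255.6),("scene",5,351.7,228.7),("scene",6,256.5,203.2),("wrist",1,521,326),("wrist",2,494.5,278)]
f=lambda p:np.array([(proj(d[n],model(p)[i:i+1])[0]-[u,v])*(.5 if n=="wrist" else 1) for n,i,u,v in O])
r=least_squares(lambda p:f(p).ravel(),np.load("pose.npy"))
for o,e in zip(O,f(r.x)):print(o[:2],e.round(1))
print(r.x.round(3));print(model(r.x).round(4));np.save("pose1.npy",r.x)
c,s=np.cos(r.x[2]),np.sin(r.x[2])
print("axis",(np.array([[c,-s],[s,c]])@[-.03,-.165]+r.x[:2]).round(4))
E
python3 fit.py
```

```text
('side', 0) [-2.   1.2]
('side', 1) [-3.1  2.3]
('side', 2) [-2.2 -2. ]
('side', 3) [ 0.3 -2.3]
('side', 5) [-0.5  1.7]
('side', 6) [2.4 2.8]
('scene', 2) [ 1.7 -2.7]
('scene', 3) [ 3.6 -1.6]
('scene', 5) [0.2 1.4]
('scene', 6) [5.7 1.5]
('wrist', 1) [ 7.9 -4.8]
('wrist', 2) [-4.2  3. ]
[ 0.608  0.151 -0.294  0.753  0.655]
[[0.7352 0.3133 0.012 ]
 [0.5917 0.3567 0.012 ]
 [0.5189 0.3061 0.055 ]
 [0.584  0.2864 0.055 ]
 [0.5087 0.0405 0.123 ]
 [0.5087 0.0405 0.098 ]
 [0.7096 0.2494 0.1464]]
axis [0.5312 0.0015]
```

```bash
sed -i 's/x,y,yaw,cr,mk=p/x,y,yaw,cr,mk,yc=p/; s/\.1925/yc/g' h.py; sed -i 's/np.load("pose.npy"))/np.r_[np.load("pose.npy")[:5],.18])/' fit.py; python3 fit.py
```

```text
('side', 0) [1.  0.6]
('side', 1) [2.1 0.4]
('side', 2) [-3.8 -0.8]
('side', 3) [-2.3 -0.7]
('side', 5) [-0.6  0.9]
('side', 6) [-0.3  1.2]
('scene', 2) [-0.2 -2.1]
('scene', 3) [ 0.8 -0.9]
('scene', 5) [0.8 0.6]
('scene', 6) [2.9 0.2]
('wrist', 1) [ 1.2 -5.8]
('wrist', 2) [-0.8  2.6]
[ 0.615  0.161 -0.25   0.44   0.723  0.171]
[[0.7304 0.3075 0.012 ]
 [0.585  0.3446 0.012 ]
 [0.5199 0.3119 0.055 ]
 [0.5858 0.2951 0.055 ]
 [0.5107 0.0368 0.123 ]
 [0.5107 0.0368 0.098 ]
 [0.7113 0.2572 0.1543]]
axis [0.5454 0.0081]
```

Request:
arm_command:
  commands:
    - [[-0.009, -0.0175, 0.006, 0, 0, -0.01, 0.085], [-0.009, -0.0175, 0.006, 0, 0, -0.01, 0.085], [-0.009, -0.0175, 0.006, 0, 0, -0.01, 0.085], [-0.009, -0.0175, 0.006, 0, 0, -0.01, 0.085], [-0.009, -0.0175, 0.006, 0, 0, -0.01, 0.085], [-0.009, -0.0175, 0.006, 0, 0, -0.01, 0.085], [-0.009, -0.0175, 0.006, 0, 0, -0.01, 0.085], [-0.009, -0.0175, 0.006, 0, 0, -0.005, 0.085]]

```text
time_s: 2.3
tool_pos: [0.434, 0.0472, 0.222]
eef_rot: [-0.389, -3.117, -0.001]
contact_force: [0.5, 0.4, -0.3]
width: 0.0853
gripper_force: 0.0
```

```bash
python3 - <<'E'
from bench import bot
from h import *
import cv2,pickle
d={n:bot.read_camera(n) for n in("scene","side","wrist")}
pickle.dump(d,open("c2.pkl","wb"))
w=d["wrist"]["frame"]
cv2.imwrite("pics/w2.png",w[:,:,::-1])
print(proj(d["wrist"],model(np.load("pose1.npy"))).round(0).tolist())
print(proj(d["wrist"],[[.5454,.0081,.072]]))
E
```

```text
[[668.0, 436.0], [708.0, 290.0], [712.0, 243.0], [689.0, 328.0], [341.0, 369.0], [339.0, 348.0], [758.0, 591.0]]
[[311.82390717 377.69551438]]
```

View pics/w2.png

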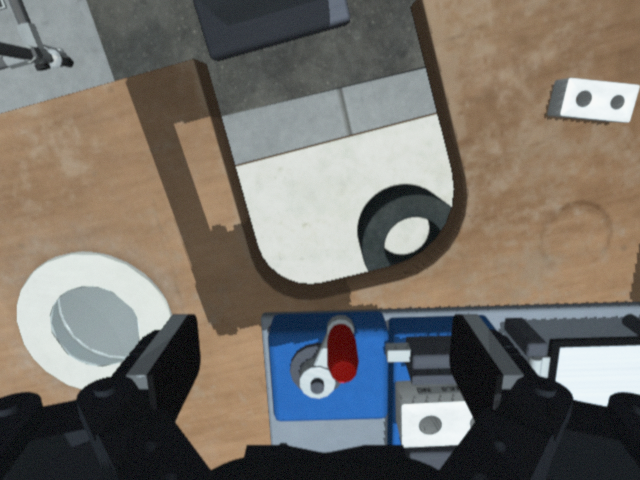

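The wrist view shows the knob's top end at (343,371), the crank hub at (317,382) and the plate's front-right corner at (264,316), with its front edge running to (640,303).

```bash
python3 - <<'E'
from h import *;import pickle,cv2
c=pickle.load(open("c2.pkl","rb"))["wrist"]
def ray(u,v,z):
    M=c["camera_from_world"];R=M[:3,:3];o=-R.T@M[:3,3]
    q=R.T@[(u-c["cx"])/c["fx"],(v-c["cy"])/c["fy"],1];return o+q*(z-o[2])/q[2]
h=cv2.cvtColor(c["frame"],cv2.COLOR_RGB2HSV);m=cv2.inRange(h,(0,150,60),(6,255,255))|cv2.inRange(h,(172,150,60),(180,255,255))
k=max(cv2.findContours(m,0,2)[0],key=cv2.contourArea);print(cv2.boundingRect(k))
a=ray(264,316,.012);b=ray(500,307.5,.012);e=ray(638,303,.012)
print("edge yaw",[np.arctan2(-(q-a)[0],(q-a)[1]) for q in(b,e)],a,e)
K=[ray(343,371,.123),ray(342,329,.073)];print("knob",K)
for z in(.072,.078):
    H=ray(317.5,382,z);print("hub",H,np.linalg.norm((H-K[0])[:2]),np.linalg.norm((H-K[1])[:2]))
E
```

```text
(328, 325, 29, 57)
edge yaw [np.float64(-0.21123294508444934), np.float64(-0.21261109475843618)] [ 0.51459842 -0.02835822  0.012     ] [0.58252178 0.28628578 0.012     ]
knob [array([0.51233843, 0.03791482, 0.123     ]), array([0.51118791, 0.03959089, 0.073     ])]
hub [0.55005059 0.01126685 0.072     ] 0.04617706908720117 0.04808907751513744
hub [0.54604104 0.01240901 0.078     ] 0.04226597354109267 0.04419949518953295
```

```bash
sed -i 's/mk,yc=p/mk,yc,xc=p/; s/\[\.075,yc/[xc+.15,yc/; s/\[-\.075,yc/[xc,yc/; s/  L=np.array(\[/  L=np.array([/; s/\.055+\.15\*np.sin(mk)\]\])/.055+.15*np.sin(mk)],[-.03,-.165,.075],[xc,yc-.385,.012]])/' h.py
sed -i 's/^d=.*/d=pickle.load(open("c1.pkl","rb"));d["w2"]=pickle.load(open("c2.pkl","rb"))["wrist"]/; s/("wrist",1,521/("w2",4,343,371),("w2",5,342.5,349),("w2",7,317.5,382),("w2",8,264,316),("wrist",1,521/; s/\.18\])/.18,-.075])/; s/n=="wrist"/n[0]=="w"/' fit.py; python3 fit.py
```

```text
('side', 0) [-3.2  0.1]
('side', 1) [-0.8 -1.2]
('side', 2) [-1.8  0.5]
('side', 3) [-1.1  0.9]
('side', 5) [-1.4  0.9]
('side', 6) [0.4 0.9]
('scene', 2) [ 0.1 -0.3]
('scene', 3) [0.4 1. ]
('scene', 5) [0.2 0.4]
('scene', 6) [2.2 0.8]
('w2', 4) [-0.1  0.1]
('w2', 5) [-0.6  0.2]
('w2', 7) [-0.1  0.6]
('w2', 8) [-3.1 -0.9]
('wrist', 1) [ 1.3 -1.5]
('wrist', 2) [-0.3 -1.2]
[ 0.614  0.166 -0.217  0.409  0.764  0.169 -0.057]
[[ 0.7411  0.3106  0.012 ]
 [ 0.5946  0.343   0.012 ]
 [ 0.5133  0.3142  0.055 ]
 [ 0.5797  0.2995  0.055 ]
 [ 0.5124  0.0378  0.123 ]
 [ 0.5124  0.0378  0.098 ]
 [ 0.7055  0.2619  0.1588]
 [ 0.5489  0.0114  0.075 ]
 [ 0.5117 -0.033   0.012 ]]
axis [0.5489 0.0114]
```

Request:
arm_command:
  commands:
    - [[-0.0157, 0.0018, 0.014, 0, 0, -0.01, 0.085], [-0.0157, 0.0018, 0.014, 0, 0, -0.01, 0.085], [-0.0157, 0.0018, 0.014, 0, 0, -0.01, 0.085], [-0.0157, 0.0018, 0.014, 0, 0, 0, 0.085], [-0.0157, 0.0018, 0.014, 0, 0, 0, 0.085], [0, 0, 0.017, 0, 0, 0, 0.085], [0, 0, 0.017, 0, 0, 0, 0.085], [0, 0, 0.017, 0, 0, 0, 0.05]]

```text
time_s: 3.45
tool_pos: [0.5127, 0.0389, 0.101]
eef_rot: [-0.343, -3.123, -0.001]
contact_force: [0.6, 0.8, -0.2]
width: 0.0692
gripper_force: 0.0
```

```bash
python3 - <<'E'
from bench import bot
from h import *
import cv2
c=bot.read_camera("wrist");print(bot.get_state()["tool_pos"],bot.get_state()["width"])
cv2.imwrite("pics/w3.png",c["frame"][:,:,::-1])
E
```

```text
[0.51137218 0.03884572 0.09915341] 0.06240884971580693
```

View pics/w3.png

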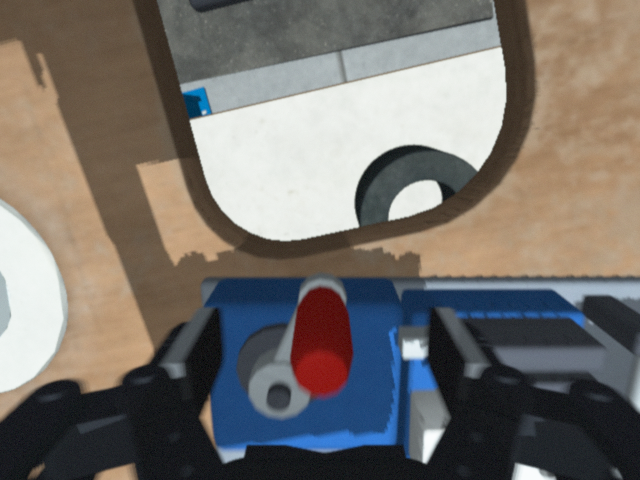

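The knob (322,360) stands midway between the fingers, so I close now.

Request:
arm_command:
  commands:
    - [[0, 0, 0, 0, 0, 0, 0.01], [0, 0, 0, 0, 0, 0, 0.01], [0, 0, 0, 0, 0, 0, 0.01], [0, 0, 0, 0, 0, 0, 0.01], [0, 0, 0, 0, 0, 0, 0.01], [0, 0, 0, 0, 0, 0, 0.01], [0, 0, 0, 0, 0, 0, 0.01], [0, 0, 0, 0, 0, 0, 0.01]]

```text
time_s: 4.5
tool_pos: [0.5134, 0.0376, 0.1022]
eef_rot: [0.345, 3.121, 0.001]
contact_force: [-1.1, 3.1, 7.2]
width: 0.018
gripper_force: 58.6
```

```bash
python3 - <<'E'
import numpy as np
a=np.r_[.42+.1*np.arange(9),1.22+.16*np.arange(1,25)]
p=.045*np.c_[np.cos(a),np.sin(a)]
for i,r in enumerate(np.diff(p,axis=0)):print(round(a[i+1],2),r.round(4))
E
```

```text
0.52 [-0.002  0.004]
0.62 [-0.0024  0.0038]
0.72 [-0.0028  0.0035]
0.82 [-0.0031  0.0032]
0.92 [-0.0034  0.0029]
1.02 [-0.0037  0.0025]
1.12 [-0.0039  0.0022]
1.22 [-0.0041  0.0018]
1.38 [-0.0069  0.0019]
1.54 [-0.0071  0.0008]
1.7 [-0.0072 -0.0004]
1.86 [-0.007  -0.0015]
2.02 [-0.0067 -0.0026]
2.18 [-0.0062 -0.0036]
2.34 [-0.0056 -0.0046]
2.5 [-0.0048 -0.0054]
2.66 [-0.0038 -0.0061]
2.82 [-0.0028 -0.0066]
2.98 [-0.0017 -0.007 ]
3.14 [-0.0006 -0.0072]
3.3 [ 0.0006 -0.0072]
3.46 [ 0.0017 -0.007 ]
3.62 [ 0.0028 -0.0066]
3.78 [ 0.0038 -0.0061]
3.94 [ 0.0047 -0.0054]
4.1 [ 0.0055 -0.0046]
4.26 [ 0.0062 -0.0037]
4.42 [ 0.0067 -0.0026]
4.58 [ 0.007  -0.0015]
4.74 [ 0.0072 -0.0004]
4.9 [0.0072 0.0008]
5.06 [0.0069 0.0019]
```

Request:
arm_command:
  commands:
    - [[-0.002, 0.004, 0, 0, 0, 0, 0.01], [-0.0024, 0.0038, 0, 0, 0, 0, 0.01], [-0.0028, 0.0035, 0, 0, 0, 0, 0.01], [-0.0031, 0.0032, 0, 0, 0, 0, 0.01], [-0.0034, 0.0029, 0, 0, 0, 0, 0.01], [-0.0037, 0.0025, 0, 0, 0, 0, 0.01], [-0.0039, 0.0022, 0, 0, 0, 0, 0.01], [-0.0041, 0.0018, 0, 0, 0, 0, 0.01]]

```text
time_s: 5.5
tool_pos: [0.5421, 0.0553, 0.1022]
eef_rot: [-0.345, -3.121, -0.0]
contact_force: [-4.1, 2.0, 8.8]
width: 0.0179
gripper_force: 59.1
```

Request:
arm_command:
  commands:
    - [[-0.0069, 0.0019, 0, 0, 0, 0, 0.01], [-0.0071, 0.0008, 0, 0, 0, 0, 0.01], [-0.0072, -0.0004, 0, 0, 0, 0, 0.01], [-0.007, -0.0015, 0, 0, 0, 0, 0.01], [-0.0067, -0.0026, 0, 0, 0, 0, 0.01], [-0.0062, -0.0036, 0, 0, 0, 0, 0.01], [-0.0056, -0.0046, 0, 0, 0, 0, 0.01], [-0.0048, -0.0054, 0, 0, 0, 0, 0.01]]

```text
time_s: 6.5
tool_pos: [0.5906, 0.0293, 0.1023]
eef_rot: [0.345, 3.121, 0.002]
contact_force: [0.1, 5.0, 6.0]
width: 0.0184
gripper_force: 58.7
```

Request:
arm_command:
  commands:
    - [[-0.0038, -0.0061, 0, 0, 0, 0, 0.01], [-0.0028, -0.0066, 0, 0, 0, 0, 0.01], [-0.0017, -0.007, 0, 0, 0, 0, 0.01], [-0.0006, -0.0072, 0, 0, 0, 0, 0.01], [0.0006, -0.0072, 0, 0, 0, 0, 0.01], [0.0017, -0.007, 0, 0, 0, 0, 0.01], [0.0028, -0.0066, 0, 0, 0, 0, 0.01], [0.0038, -0.0061, 0, 0, 0, 0, 0.01]]

```text
time_s: 7.5
tool_pos: [0.5789, -0.0235, 0.1022]
eef_rot: [0.346, 3.12, 0.002]
contact_force: [-0.1, 5.4, 5.6]
width: 0.0182
gripper_force: 58.7
```

```bash
python3 - <<'E'
from bench import bot
from h import *
s=bot.get_state();t=s["tool_pos"];print(t,s["contact_force"])
P=np.array([[.5134,.0376],[.5421,.0553],[.5906,.0293],t[:2]])
r=least_squares(lambda q:np.hypot(*(P-q[:2]).T)-.045,[.549,.011]);print(r.x,r.fun)
y=-.217;v=t[:2]-r.x;fx=v@[np.cos(y),np.sin(y)];fy=v@[-np.sin(y),np.cos(y)];print("crank",np.arctan2(fy,-fx)%(2*np.pi))
E
```

```text
[ 0.57893821 -0.02346133  0.10219891] [-0.14754042  5.37737339  5.62949961]
[0.54961198 0.01083404] [ 3.02546737e-05  9.60248060e-05 -4.43567743e-05  1.24270721e-04]
crank 3.7879371136740443
```

Request:
arm_command:
  commands:
    - [[0.0047, -0.0054, 0, 0, 0, 0, 0.01], [0.0055, -0.0046, 0, 0, 0, 0, 0.01], [0.0062, -0.0037, 0, 0, 0, 0, 0.01], [0.0067, -0.0026, 0, 0, 0, 0, 0.01], [0.007, -0.0015, 0, 0, 0, 0, 0.01], [0.0072, -0.0004, 0, 0, 0, 0, 0.01], [0.0072, 0.0008, 0, 0, 0, 0, 0.01], [0.0069, 0.0019, 0, 0, 0, 0, 0.01]]

```text
time_s: 8.5
tool_pos: [0.5274, -0.0284, 0.1023]
eef_rot: [0.344, 3.116, -0.001]
contact_force: [5.1, 0.9, 0.3]
width: 0.0178
gripper_force: 58.5
```

Request:
arm_command:
  commands:
    - [[0.0031, 0.0013, 0, 0, 0, 0, 0.01], [0.003, 0.0015, 0, 0, 0, 0, 0.01], [0.0029, 0.0017, 0, 0, 0, 0, 0.01], [0.0028, 0.0019, 0, 0, 0, 0, 0.01], [0, 0, 0, 0, 0, 0, 0.01], [0, 0, 0, 0, 0, 0, 0.01], [0, 0, 0, 0, 0, 0, 0.01], [0, 0, 0, 0, 0, 0, 0.01]]

```text
time_s: 9.5
tool_pos: [0.5168, -0.0201, 0.1023]
eef_rot: [0.344, 3.118, -0.002]
contact_force: [4.3, -2.6, 3.2]
width: 0.0181
gripper_force: 58.8
```

```bash
python3 - <<'E'
from bench import bot
import cv2,numpy as np
s=bot.get_state();t=s["tool_pos"];print(t,s["contact_force"])
y=-.217;v=t[:2]-[.5496,.0108];fx=v@[np.cos(y),np.sin(y)];fy=v@[-np.sin(y),np.cos(y)];print("crank",np.arctan2(fy,-fx)%(2*np.pi))
c=bot.read_camera("side")["frame"];cv2.imwrite("pics/side3.png",cv2.resize(c[170:310,215:400,::-1],None,fx=4.2,fy=4.2,interpolation=2))
E
```

```text
[ 0.51676203 -0.02005418  0.10226352] [ 4.34677464 -2.58079797  3.1697145 ]
crank 5.311923555393243
```

View pics/side3.png

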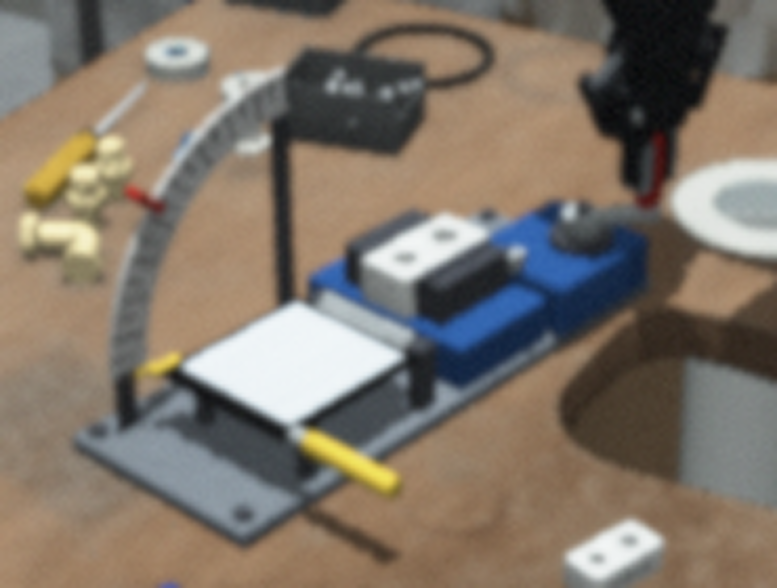

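The block is square between both jaws with the crank at 5.31 and the flap still down. I release the knob and lift.

Request:
arm_command:
  commands:
    - [[0, 0, 0, 0, 0, 0, 0.05], [0, 0, 0, 0, 0, 0, 0.05], [0, 0, -0.01, 0, 0, 0, 0.05], [0, 0, -0.03, 0, 0, 0, 0.05], [0, 0, -0.03, 0, 0, 0, 0.05], [0.012, 0.03, 0, 0, 0, 0, 0.05], [0.012, 0.04, 0, 0, 0, 0, 0.06], [0.012, 0.04, 0, 0, 0, 0, 0.06]]

```text
time_s: 10.55
tool_pos: [0.5028, 0.0973, 0.172]
eef_rot: [0.346, 3.122, -0.0]
contact_force: [0.5, -0.2, -0.1]
width: 0.0599
gripper_force: 0.0
```

Request:
arm_command:
  commands:
    - [[0.011, 0.04, 0, 0, 0, 0, 0.06], [0, 0.04, 0, 0, 0, 0, 0.06], [0, 0.04, 0, 0, 0, 0, 0.06], [0, 0.04, 0, 0, 0, 0, 0.06], [0, 0.03, 0, 0, 0, 0, 0.06], [0, 0.025, 0, 0, 0, 0, 0.06], [0, 0, 0.02, 0, 0, 0, 0.06], [0, 0, 0.02, 0, 0, 0, 0.06]]

```text
time_s: 11.55
tool_pos: [0.5391, 0.309, 0.1314]
eef_rot: [0.343, 3.123, -0.0]
contact_force: [-0.3, -0.7, -0.3]
width: 0.06
gripper_force: 0.0
```

```bash
python3 - <<'E'
from bench import bot
from h import *
import cv2
s=bot.get_state();print(s["tool_pos"],s["eef_rot"],s["width"])
c=bot.read_camera("wrist");cv2.imwrite("pics/w4.png",c["frame"][:,:,::-1])
print(proj(c,model(np.load("pose1.npy"))[2:4]))
E
```

```text
[0.53912782 0.30901318 0.13141265] [ 3.43120624e-01  3.12260923e+00 -5.93802955e-06] 0.05998846711548587
[[323.34825171 210.60270016]
 [323.74171591 335.40407802]]
```

View pics/w4.png

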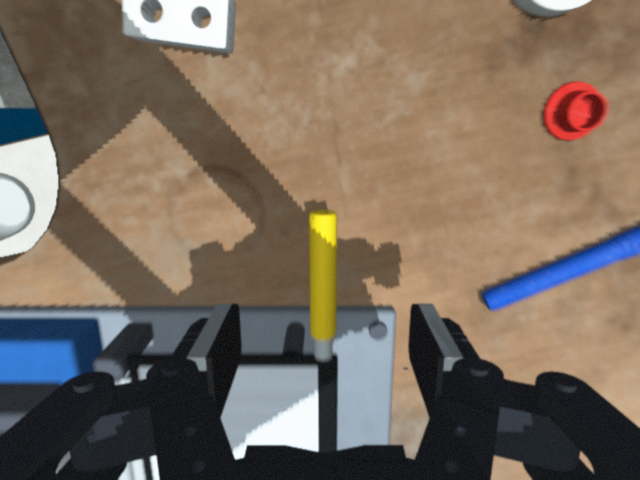

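The rod at (323,212) to (323,338) lies exactly as predicted, midway between the fingers. I descend and grip.

Request:
arm_command:
  commands:
    - [[0, 0, 0.02, 0, 0, 0, 0.06], [0, 0, 0.02, 0, 0, 0, 0.06], [0, 0, 0.02, 0, 0, 0, 0.06], [0, 0, 0.02, 0, 0, 0, 0.06], [0, 0, 0, 0, 0, 0, 0.004], [0, 0, 0, 0, 0, 0, 0.004], [0, 0, 0, 0, 0, 0, 0.004], [0, 0, 0, 0, 0, 0, 0.004]]

```text
time_s: 12.6
tool_pos: [0.5398, 0.3081, 0.0526]
eef_rot: [0.344, 3.121, -0.001]
contact_force: [-1.0, -2.8, 6.5]
width: 0.0121
gripper_force: 58.8
```

```bash
python3 - <<'E'
from bench import bot
import numpy as np
s=bot.get_state();print(s["tool_pos"],s["width"],s["gripper_force"],s["contact_force"])
a=.765/16*np.arange(17)
for i,r in enumerate(np.diff(.118*np.c_[np.cos(a),-np.sin(a)],axis=0)):print(i,r.round(4))
E
```

```text
[0.53981768 0.30810037 0.0525919 ] 0.012062211813216364 58.77965033054352 [-1.01148683 -2.81418116  6.46171868]
0 [-0.0001 -0.0056]
1 [-0.0004 -0.0056]
2 [-0.0007 -0.0056]
3 [-0.0009 -0.0056]
4 [-0.0012 -0.0055]
5 [-0.0015 -0.0054]
6 [-0.0017 -0.0054]
7 [-0.002  -0.0053]
8 [-0.0022 -0.0052]
9 [-0.0025 -0.0051]
10 [-0.0027 -0.0049]
11 [-0.0029 -0.0048]
12 [-0.0032 -0.0047]
13 [-0.0034 -0.0045]
14 [-0.0036 -0.0043]
15 [-0.0038 -0.0042]
```

Request:
arm_command:
  commands:
    - [[0, -0.0001, -0.0056, 0, 0, 0, 0.004], [0, -0.0004, -0.0056, 0, 0, 0, 0.004], [0, -0.0007, -0.0056, 0, 0, 0, 0.004], [0, -0.0009, -0.0056, 0, 0, 0, 0.004], [0, -0.0012, -0.0055, 0, 0, 0, 0.004], [0, -0.0015, -0.0054, 0, 0, 0, 0.004], [0, -0.0017, -0.0054, 0, 0, 0, 0.004], [0, -0.002, -0.0053, 0, 0, 0, 0.004]]

```text
time_s: 13.6
tool_pos: [0.5381, 0.3009, 0.096]
eef_rot: [0.345, 3.121, 0.002]
contact_force: [4.9, 1.1, -4.2]
width: 0.0123
gripper_force: 58.4
```

Request:
arm_command:
  commands:
    - [[0, -0.0022, -0.0052, 0, 0, 0, 0.004], [0, -0.0025, -0.0051, 0, 0, 0, 0.004], [0, -0.0027, -0.0049, 0, 0, 0, 0.004], [0, -0.0029, -0.0048, 0, 0, 0, 0.004], [0, -0.0032, -0.0047, 0, 0, 0, 0.004], [0, -0.0034, -0.0045, 0, 0, 0, 0.004], [0, -0.0036, -0.0043, 0, 0, 0, 0.004], [0, -0.0038, -0.0042, 0, 0, 0, 0.004]]

```text
time_s: 14.6
tool_pos: [0.5335, 0.2795, 0.1349]
eef_rot: [0.345, 3.12, 0.01]
contact_force: [2.3, 9.0, 3.3]
width: 0.0118
gripper_force: 58.4
```

```bash
python3 - <<'E'
from bench import bot
from h import *
import cv2,pickle
s=bot.get_state();t=s["tool_pos"];print(t,s["contact_force"],s["moment"])
print("flap",np.arcsin((t[2]+.005-.055)/.118), "rise:",np.arcsin((t[2]-.0526)/.118))
d={n:bot.read_camera(n) for n in("scene","side")};pickle.dump(d,open("c5.pkl","wb"))
A=d["side"]["frame"][170:310,215:400,::-1];B=d["scene"]["frame"][160:300,220:380,::-1]
cv2.imwrite("pics/end.png",np.vstack([cv2.resize(A,(400,300),interpolation=2),cv2.resize(B,(400,300),interpolation=2)]) if 0 else np.hstack([cv2.resize(A,(400,300),interpolation=2),cv2.resize(B,(400,300),interpolation=2)]))
for n,x0 in(("side",(215,170,290,260)),("scene",(235,180,300,240))):
    h=cv2.cvtColor(d[n]["frame"],cv2.COLOR_RGB2HSV);m=cv2.inRange(h,(0,120,60),(6,255,255))|cv2.inRange(h,(172,120,60),(180,255,255))
    r=m[x0[1]:x0[3],x0[0]:x0[2]];v,u=np.nonzero(r);print(n,"mark",len(u),u.mean()+x0[0],v.mean()+x0[1])
E
```

```text
[0.53349007 0.27951009 0.13491477] [2.31360919 8.95149081 3.26476251] [ 1.61572797 -0.51252798  0.03883525]
flap 0.8032501959495008 rise: 0.7720183754482138
side mark 19 247.89473684210526 216.5263157894737
scene mark 21 255.66666666666666 202.8095238095238
```

View pics/end.png

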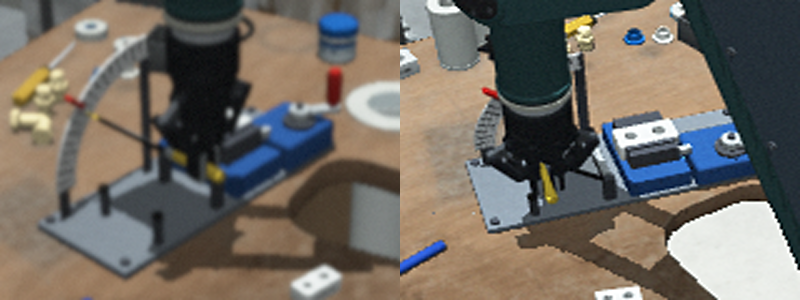

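The side crop shows the flap edge-on with its yellow pointer tip at (78,114), just beside the red mark at (75,102). I'll compare both angles numerically on the quadrant plane.

```bash
python3 - <<'E'
from h import *;import pickle,cv2
p=np.load("pose1.npy");cy,sy=np.cos(p[2]),np.sin(p[2]);F=np.array([[cy,-sy,0],[sy,cy,0],[0,0,1]]);T=np.array([p[0],p[1],0])
def onplane(c,u,v,X):
    M=c["camera_from_world"];R=M[:3,:3];o=F.T@(-R.T@M[:3,3]-T);q=F.T@R.T@[(u-c["cx"])/c["fx"],(v-c["cy"])/c["fy"],1]
    return (o+q*(X-o[0])/q[0])
c0=pickle.load(open("c0.pkl","rb"))["side"];c5=pickle.load(open("c5.pkl","rb"));c1=pickle.load(open("c1.pkl","rb"))
for nm,c,roi in(("flat",c0,(243,248,262,262)),("now",c5["side"],(240,200,266,232))):
    h=cv2.cvtColor(c["frame"],cv2.COLOR_RGB2HSV);x0,y0,x1,y1=roi;m=cv2.inRange(h,(18,110,60),(34,255,255))[y0:y1,x0:x1]
    v,u=np.nonzero(m);print(nm,len(u),u.min()+x0,u.max()+x0,v.min()+y0,v.max()+y0)
    for X in(.06,.069):
        P=onplane(c,u.mean()+x0,v.mean()+y0,X);print(X,P.round(4),"ang",np.arctan2(P[2]-.055,P[1]-.005),np.hypot(P[2]-.055,P[1]-.005))
for c,u,v in((c1["side"],249,217),(c1["scene"],256.2,203.1)):
    P=onplane(c,u,v,.069);print("mark",P.round(4),np.arctan2(P[2]-.055,P[1]-.005),np.hypot(P[2]-.055,P[1]-.005))
E
```

```text
flat 42 247 257 254 259
0.06 [0.06   0.1216 0.0546] ang -0.0038549725430180462 0.11660523539899653
0.069 [0.069  0.1141 0.0471] ang -0.07253529771195996 0.10938766670095007
now 9 257 260 223 225
0.06 [0.06   0.0945 0.1373] ang 0.7436628392470189 0.12161424565341455
0.069 [0.069  0.0867 0.1307] ang 0.7472614422844615 0.11140467683971127
mark [0.069  0.116  0.1627] 0.7702872957296735 0.15465222995103275
mark [0.069  0.1205 0.1645] 0.7586089872224343 0.15914221283986055
```

Flap 0.75–0.80 rad and mark 0.76–0.77 rad agree. I hold one second to settle, then hand in.

Request:
arm_command:
  commands:
    - [[0, 0, 0, 0, 0, 0, 0.004], [0, 0, 0, 0, 0, 0, 0.004], [0, 0, 0, 0, 0, 0, 0.004], [0, 0, 0, 0, 0, 0, 0.004], [0, 0, 0, 0, 0, 0, 0.004], [0, 0, 0, 0, 0, 0, 0.004], [0, 0, 0, 0, 0, 0, 0.004], [0, 0, 0, 0, 0, 0, 0.004]]

```text
time_s: 15.7
tool_pos: [0.5334, 0.2794, 0.1351]
eef_rot: [0.345, 3.12, 0.009]
contact_force: [2.6, 6.9, 3.2]
width: 0.012
gripper_force: 58.8
```

```bash
python3 -c "
from bench import bot
s=bot.get_state();print(s['tool_pos'],s['gripper_force'],abs(s['dq']).max());print(bot.job_done())"
```

```text
[0.53344048 0.27942992 0.1350712 ] 58.791072964668274 0.0010379351445454104
the job is handed in; nothing more can be done
None
```

I handed the job in at 15.7 s with the block clamped (crank at about 5.31 rad) and the robot holding the flap still at 0.75–0.80 rad, against a red mark I measured at about 0.765 rad; no verdict came back.

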